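# Refit and latch the bay cover of an amplifier

### The job

Put the loose sheet-metal cover back on the open bay of the amplifier: hold it at a tilt, hook its narrow tongue under the front lip, then swing the other edge down until the cover lies fully home, flush in the bay. Then slide the latch beside the bay all the way over the cover's edge and let go, leaving the other things on the bench where they are.

Things in the scene. Friction and masses are not known exactly. Their poses are not given: they have to be found in the camera images.
- chassis: Amplifier chassis, fixed on the bench: zinc-coloured steel box 178 (x) x 240 (y) mm, blue-grey front panel with knobs at x -89 mm (top z 70), black finned heat sink along its rear. Origin: centre of the underside. x points to the rear, y to the left seen from the front panel, z up. Open bay in the middle, y -63 to 63 mm; decks left and right of it, tops at z 65 mm.
- slot (a point): Middle of the lip's lower free edge, at (-43, 0, 67) mm in the chassis frame. The lip, 3 mm thick, runs from the front panel to here over the whole width. Below it is a hollow for the tongue, y -44 to 44 mm, free to x -86 and over 40 mm down; solid cheeks fill both its sides (|y| over 44, x -65 to -43, z 40 to 67). Axes as the chassis.
- seat (a point): Where the cover's origin lies once seated: (-9, 0, 61) mm in the chassis frame, with about 4 mm of play along x, 3 mm along y; the cover's axes then lie along the chassis axes, its top flush with the decks. The cover rests on two cross-bars with tops at z 61: x -37 to -27 and x 31 to 45 mm. The bay's inner parts are far lower (z under 40).
- sink (a point): Middle of the heat sink's upper edge on the bay side: (45, 0, 116) mm in the chassis frame. The heat sink is as wide as the chassis, x 45 to 89 mm, top z 116. Its face ends the bay, so the tongue goes under the lip only with the cover tilted about 30 degrees or more, its plain edge (heat sink side) up; 40 works well.
- cover: Loose cover, about 0.18 kg, lying flat on the bench, grip up: zinc-coloured plate 100 (x) x 120 (y) x 4 mm, its first 20 mm at the -x edge cut down to a tongue 80 mm wide. Black upright grip bar on top, 10 (x) x 44 (y) mm, z 4 to 40 mm, centred at x -6, y 0. Origin: centre of the underside of the 100 x 120 outline; x points away from the tongue, z up.
- tongue (a point): Middle of the tongue's front edge on the cover, at (-50, 0, 2) mm in the cover's frame; axes as the cover.
- latch (a joint): Travel of the slide latch, m: 0 fully open, 0.018 fully over the cover. It moves along the chassis -y direction, stays where it is left and needs about 2 N. It starts nearly open, clear of the bay.
- latch_post (a point): Top of the latch's upright square steel post, 12 x 12 x 28 mm, at (-9, 95 - travel, 99) mm in the chassis frame. It stands on a steel slide 4 mm thick (z 67 to 71) on the left (+y) deck, whose leading edge is 27 mm from the post's centre towards the bay. Closed, the slide lies 10 mm over the cover, 2 mm above it; a cover that stands up blocks it.
- screwdriver: Bystander: screwdriver lying on the bench on the robot's side of the work. Origin on the underside at mid length.
- dial: Bystander: loose black control knob, 38 mm across, 22 mm high.
- jar: Bystander: small jar, 56 mm across, 70 mm high.
- tray: Bystander: grey open parts tray, 100 x 120 x 30 mm.
Things that resemble listed ones, but are neither listed nor needed, are in the scene too. Leave any red or turquoise look-alike of the cover alone.

How it is judged:
By the outcome, as a careful person would: the job done as asked, in the order asked, and still so for the second after the job is handed in, with the robot touching nothing.
It also fails if it takes over 58 s, if anything falls off the work surface, if the arm or the gripper's body presses on something with over 40 N, if the wrist force passes 120 N, or if a joint passes its speed limit or range.

### The arm

A 7-joint arm with a two-finger parallel gripper is mounted at the origin on the work surface. World frame = base frame: x ahead of the robot, y to its left, z up, the work surface at z = 0. Lengths are in m, angles in rad, forces in N, time in s.
With the tool pointing down it reaches from about 0.4 to 0.85 m from the base axis. Payload 10.4 kg.
Tool frame: the origin (TCP) lies at the centre of the arm's flange, where the gripper is bolted on; the fingertips stand 182 mm ahead of it and the grasp point (between the pads) lies 164 mm ahead of it; y points along the fingers, x is the direction in which the jaws open and shut, and the axes are right-handed (so a half turn about y gives the same grasp; the last joint's range is limited). The gripper opens to 87 mm and grips with 3 to 60 N. Pads are 19 mm wide; open, the fingers measure 117 mm over their backs; the gripper's body (75 mm by 190 mm) begins 51 mm behind the grasp point.
Start: joints at [1.176, 0.332, -0.065, 1.46, 0.022, 1.35, -0.088], TCP at [0.227, -0.582, 0.405] pointing down, gripper open.
Joint ranges: [-2.6, 2.6], [-0.5, 2.12], [-1.47, 1.34], [0.16, 2.42], [-1.27, 4.41], [0.06, 2.06], [-2.6, 2.6]. Speed limits (rad/s): [2.22, 2.22, 2.79, 2.79, 3.14, 3.14, 3.14].

### API

Orientations are given as a rotation vector (axis times angle).
In Python, from rig import r gives the robot as it stands. Calls block until the motion is done:
- r.move_pose(position, orientation): joint-space move of the TCP to a pose.
- r.line_to(position, v=0.15, orientation=None, stop_force=None): straight line of the TCP; orientation=None keeps the orientation; v is the mean speed in m/s. With stop_force (N) it stops when the force on the tool has changed by that much, and returns True; else False.
- r.move_joints(angles): joint-space move.
- r.command_gripper(opening): finger opening in m; the grip force is fixed at half the most; returns when the fingers have stopped.
- r.dwell(seconds).
- r.solve_ik(position, orientation): joint angles nearest the present ones, or None.
- r.get_image(name): name is "scene" or "top" or "wrist"; returns (picture, depth): 384x512x3 uint8, red, green, blue; 384x512 float32, m along the optical axis (not along the pixel's ray), 0 where there is no reading.
- r.get_calibration(name): a dict with "mtx" (3x3 intrinsics, pixels), "rvec" (rotation vector, rad) and "tvec" (3), from world to camera coordinates, as OpenCV has them. Camera axes: x right, y down, z forward; pixel columns grow to the right and rows downward; lengths in m; the calibration is good to about 2 mm. A picture is of the moment at which its call begins: read the wrist's pose just before it. get_calibration takes no time and is no camera call; for the wrist camera it gives the pose at the moment of the call.
A pose or a line that the arm cannot do raises r.MotionError and nothing moves.
- r.sign_off(): hands the job in, once; it reports no verdict.
Trained networks look in the newest picture that a camera, given by its name, has taken for a name from the list of things; names that differ only in an ending like _2 or _b are one class to them, and where a whole thing is asked for, a point or a joint stands for the part that bears it (a point fixed in the world has none). Each returns a list of dicts, best first, with "score" (0 to 1); they miss things now and then, are a little off and sometimes report something else, mostly with a low value. They report only what shows in the picture. A call takes as long as a camera call. They do not tell look-alikes from the thing itself.
- r.recognise(camera, name): "extent" ([left, top, right, bottom] in pixels, round what is visible of it).
- r.landmark_of(camera, name): "pixel" ([row, column] in pixels: a listed point, or the origin of a listed thing).
Readings, each from a call of its own:
- r.current_t(): time.
- r.current_joints(): joint angles.
- r.current_joint_vel(): joint speeds.
- r.current_joint_efforts(): joint torques, N m.
- r.current_ee_pos(): TCP position.
- r.current_ee_rot(): TCP orientation.
- r.current_ft_force(): force on the tool from outside, world axes, zero at the start.
- r.current_ft_torque(): the same for the moment, N m.
- r.current_gripper_width(): finger opening in m.
Only numpy, scipy, OpenCV 4.12 (cv2) and the standard library are available. Lean on these libraries where they do the work, as an engineer would, in place of code of your own. Each camera call takes 0.05 s, during which the arm holds its last target.

## Working session

There is one attempt and no reset: what is moved stays moved. The work goes in short steps, each a Python script; the robot and the scene stay as the last script left them, time stands still between calls to the robot, and variables do not carry over. Pictures are saved under pics/ and viewed, and the job is handed in when it is done.

```bash
ls; mkdir -p pics; cat > h.py <<'E'
import numpy as np, cv2
from rig import r
from scipy.spatial.transform import Rotation as R
def cal(n):
    c=r.get_calibration(n); K=np.array(c['mtx'],float); Rm=cv2.Rodrigues(np.array(c['rvec'],float))[0]; t=np.array(c['tvec'],float).ravel(); return K,Rm,t
def back(c,row,col,z):
    K,Rm,t=c; d=np.linalg.inv(K)@[col,row,1.]; return Rm.T@(d*z-t)
def cloud(c,depth):
    K,Rm,t=c; v,u=np.indices(depth.shape); d=np.stack([(u-K[0,2])/K[0,0],(v-K[1,2])/K[1,1],np.ones_like(u,float)],-1)*depth[...,None]
    return (d-t)@Rm
def proj(c,P):
    K,Rm,t=c; p=(np.atleast_2d(P)@Rm.T+t)@K.T; return p[:,:2]/p[:,2:]
def save(n,img): cv2.imwrite('pics/'+n+'.png',img[...,::-1])
E
python3 - <<'E'
from h import *
for n in ('scene','top'):
    c=cal(n); im,d=r.get_image(n); save(n+'0',im); np.savez(n+'0.npz',im=im,d=d,K=c[0],R=c[1],t=c[2])
    print(n,c[0][0,0],-c[1].T@c[2])
    for k in ('cover','chassis','latch_post','slot','seat','sink','tongue','screwdriver','dial','jar','tray'):
        print(k,[(np.round(x['pixel']).tolist(),round(x['score'],2)) for x in r.landmark_of(n,k)])
print(r.current_t())
E
```

```text
pics
scene 423.7334286624566 [1.3699824  0.59599878 0.80859725]
cover [([303.0, 339.0], 0.97), ([218.0, 412.0], 0.91), ([265.0, 186.0], 0.88), ([278.0, 260.0], 0.7), ([245.0, 309.0], 0.63)]
chassis [([214.0, 208.0], 0.59), ([198.0, 208.0], 0.38), ([170.0, 157.0], 0.28)]
latch_post [([199.0, 230.0], 0.65)]
slot [([192.0, 214.0], 0.72), ([193.0, 196.0], 0.35)]
seat [([197.0, 207.0], 0.67)]
sink [([192.0, 197.0], 0.6)]
tongue [([258.0, 250.0], 0.9), ([225.0, 410.0], 0.83), ([254.0, 196.0], 0.71), ([316.0, 343.0], 0.7), ([236.0, 315.0], 0.62)]
screwdriver [([190.0, 289.0], 0.69)]
dial [([219.0, 356.0], 0.6)]
jar [([188.0, 290.0], 0.38)]
tray [([284.0, 407.0], 0.9)]
top 469.2215382569315 [0.37267474 0.01786267 1.31318921]
cover [([296.0, 131.0], 0.89), ([97.0, 279.0], 0.84), ([126.0, 218.0], 0.78), ([191.0, 200.0], 0.63), ([142.0, 145.0], 0.59), ([194.0, 102.0], 0.45)]
chassis [([166.0, 312.0], 0.64)]
latch_post [([161.0, 284.0], 0.59)]
slot []
seat [([162.0, 319.0], 0.86)]
sink [([138.0, 316.0], 0.62), ([188.0, 201.0], 0.46)]
tongue [([136.0, 234.0], 0.92), ([132.0, 127.0], 0.9), ([273.0, 126.0], 0.77), ([112.0, 278.0], 0.75), ([206.0, 204.0], 0.66)]
screwdriver [([254.0, 269.0], 0.97), ([191.0, 200.0], 0.37)]
dial [([261.0, 179.0], 0.47)]
jar [([205.0, 430.0], 0.7)]
tray [([196.0, 101.0], 0.6)]
1.2
```

View pics/scene0.png

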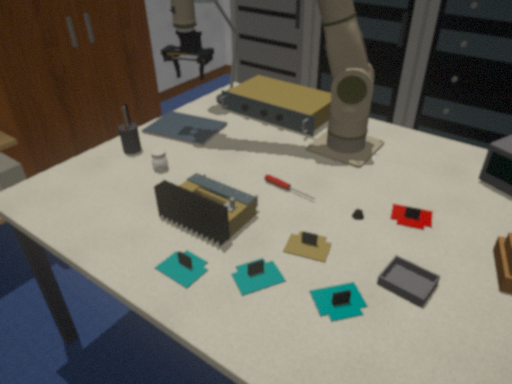

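View pics/top0.png

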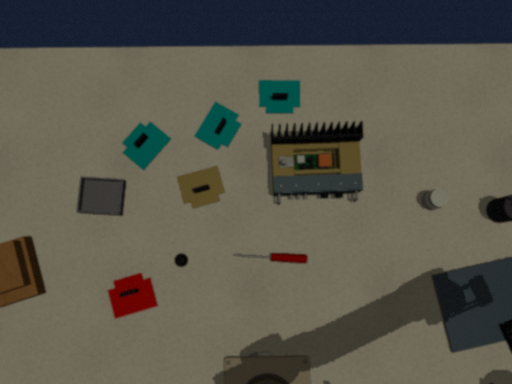

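Five cover-like plates appear in top: turquoise at (row 97, col 279), (126, 218) and (145, 146), red at (296, 131), and zinc-coloured at (188, 201). Only the zinc one fits the description, since the others are the look-alikes to leave alone. Next I'll confirm it in a crop and measure.

```bash
python3 - <<'E'
from h import *
T=np.load('top0.npz'); S=np.load('scene0.npz')
a=cv2.resize(T['im'][155:220,165:240],None,fx=5,fy=5,interpolation=cv2.INTER_CUBIC)
b=cv2.resize(T['im'][110:210,260:370],None,fx=3.5,fy=3.5,interpolation=cv2.INTER_CUBIC)
h=max(a.shape[0],b.shape[0]); p=lambda x:cv2.copyMakeBorder(x,0,h-x.shape[0],0,5,cv2.BORDER_CONSTANT)
save('crop0',np.hstack([p(a),p(b)]))
for nm,D in (('top',T),('scene',S)):
    c=(D['K'],D['R'],D['t']); P=cloud(c,D['d']); ok=D['d']>0
    # cover
    x,y,z=P[...,0],P[...,1],P[...,2]
    if nm=='top':
        reg=np.zeros(ok.shape,bool); reg[160:212,174:228]=1
    else:
        reg=np.zeros(ok.shape,bool); reg[225:265,280:335]=1
    im=D['im'].astype(float); yel=(im[...,0]-im[...,2]>45)
    m=reg&ok&yel; rect=cv2.minAreaRect(P[m][:,:2].astype(np.float32)); print(nm,'plate n',m.sum(),'medz',np.median(z[m]),rect)
    g=reg&ok&(im.sum(-1)<150); 
    print('grip n',g.sum(),P[g].mean(0), np.percentile(z[g],[5,50,95]), cv2.minAreaRect(P[g][:,:2].astype(np.float32)))
    print('table z',np.median(z[reg&ok&~yel&~g]))
E
```

```text
top plate n 1099 medz 0.004372340951295116 ((0.573295533657074, 0.17584091424942017), (0.0945008248090744, 0.11579553037881851), 14.008779525756836)
grip n 107 [0.56613782 0.17363088 0.02954376] [0.00370534 0.03679164 0.04350223] ((0.569533109664917, 0.17720116674900055), (0.018256813287734985, 0.049921199679374695), 15.255419731140137)
table z 0.0007309688991285232
scene plate n 740 medz 0.005013555741703906 ((0.5768081545829773, 0.17837265133857727), (0.10144878178834915, 0.1181710958480835), 14.8356294631958)
grip n 90 [0.57372708 0.18006821 0.0239325 ] [0.00979235 0.02380283 0.03640144] ((0.5724213123321533, 0.1780078411102295), (0.010778809897601604, 0.03493565320968628), 18.731761932373047)
table z 0.0013590011045522335
```

View pics/crop0.png

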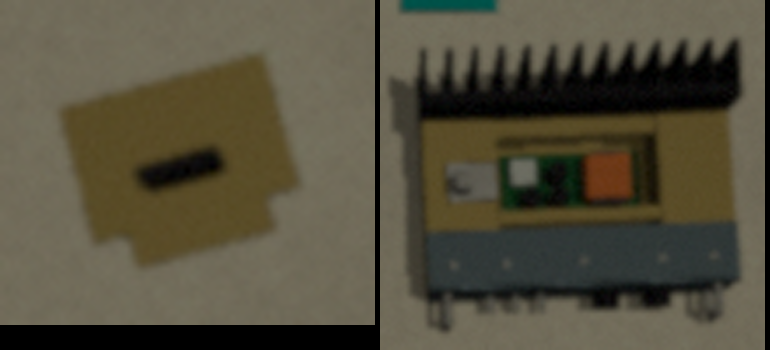

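The crop confirms the zinc plate: black grip bar at the centre, tongue pointing down the picture towards the robot. In the right-hand crop the chassis has its heat sink at the far side (+x) and the latch on the left (+y). Now for wrist views of both.

```bash
python3 - <<'E'
from h import *
c=cal('wrist'); p=np.array(r.current_ee_pos()); q=R.from_rotvec(r.current_ee_rot())
Cw=-c[1].T@c[2]
print('cam in tcp',q.inv().apply(Cw-p),'\ncam axes in tcp (cols)',np.round(q.inv().as_matrix()@c[1].T,3)); print(q.as_matrix().round(3), c[0])
T=np.load('top0.npz');P=cloud((T['K'],T['R'],T['t']),T['d'])
reg=np.zeros(T['d'].shape,bool); reg[118:205,265:370]=1
z=P[...,2]
for lo,hi in((.055,.069),(.069,.08),(.105,.125)):
    m=reg&(z>lo)&(z<hi)&(T['d']>0); print(lo,m.sum(),cv2.minAreaRect(P[m][:,:2].astype(np.float32)),np.median(z[m]))
# down orientation jaw along world x
for yaw in(0,14.5,90,180,194.5):
  for pos in ([.56,.175,.4],[.60,-.145,.42],[.5,.175,.4],[.48,-.14,.42]):
    for nm,B in (('x',np.array([[1,0,0],[0,-1,0],[0,0,-1.]]).T),):
      M=R.from_euler('z',yaw,degrees=True)*R.from_matrix(B)
      s=r.solve_ik(pos,M.as_rotvec()); print(yaw,pos,None if s is None else np.round(s,2))
E
```

```text
cam in tcp [0.00057719 0.01973691 0.07653231] 
cam axes in tcp (cols) [[ 1.    -0.    -0.001]
 [ 0.001 -0.28   0.96 ]
 [-0.    -0.96  -0.28 ]]
[[ 0.363  0.     0.932]
 [-0.932 -0.     0.363]
 [ 0.    -1.     0.   ]] [[294.12946616   0.         257.41536441]
 [  0.         294.12946616 194.4791882 ]
 [  0.           0.           1.        ]]
0.055 2125 ((0.6252073049545288, -0.1429036259651184), (0.20040857791900635, 0.2403867244720459), 1.395421028137207) 0.06515504199718984
0.069 1457 ((0.6370982527732849, -0.14239156246185303), (0.17933696508407593, 0.24015399813652039), 1.4849367141723633) 0.07134078493131542
0.105 780 ((0.7031410336494446, -0.1409045159816742), (0.04529908671975136, 0.24005171656608582), 1.5111480951309204) 0.1157276299207427
0 [0.56, 0.175, 0.4] [-0.72  0.54  0.14  1.56  1.18  2.05 -0.6 ]
0 [0.6, -0.145, 0.42] [ 0.37  0.49 -0.62  1.67  1.72  1.87 -0.51]
0 [0.5, 0.175, 0.4] [-0.95  0.46  0.34  1.71  1.08  2.03 -0.64]
0 [0.48, -0.14, 0.42] [ 0.55  0.26 -0.78  1.97  1.6   1.84 -0.6 ]
14.5 [0.56, 0.175, 0.4] [-0.5   0.47 -0.19  1.65  1.41  1.97 -0.6 ]
14.5 [0.6, -0.
[... 184 characters left out ...]
-0.6 ]
90 [0.56, 0.175, 0.4] [ 0.74  0.46 -1.41  2.1   2.46  1.04 -0.63]
90 [0.6, -0.145, 0.42] [ 1.33  0.35 -1.22  2.02  3.39  0.55 -1.45]
90 [0.5, 0.175, 0.4] [-0.54 -0.02 -0.06  2.27  2.3   0.88 -0.95]
90 [0.48, -0.14, 0.42] [-0.65 -0.33  0.87  2.36  3.49  0.55 -1.62]
180 [0.56, 0.175, 0.4] [-0.85  0.52  0.95  1.86  4.38  1.83 -2.57]
180 [0.6, -0.145, 0.42] None
180 [0.5, 0.175, 0.4] [-1.08  0.47  1.17  2.02  4.39  1.87 -2.54]
180 [0.48, -0.14, 0.42] [ 0.72  0.37 -0.26  1.77 -1.24  1.92 -2.56]
194.5 [0.56, 0.175, 0.4] None
194.5 [0.6, -0.145, 0.42] None
194.5 [0.5, 0.175, 0.4] [ 0.61  0.46 -0.86  1.83 -1.24  1.44 -2.6 ]
194.5 [0.48, -0.14, 0.42] [ 0.82  0.46 -0.46  1.67 -1.06  2.04 -2.57]
```

```bash
cat >> h.py <<'E'
def B(s): return R.from_matrix(np.array([[s,0,0],[0,0,-1],[0,s,0]],float).T)
def ori(yaw,tilt=0,s=1): # deg; cover-style orientation, plain edge (+x) up by tilt
    return (R.from_euler('z',yaw,degrees=True)*R.from_euler('y',-tilt,degrees=True)*B(s)).as_rotvec()
E
python3 - <<'E'
from h import *
for s in (1,-1):
  print(B(s).as_matrix())
  for yaw,t,g in((14.5,0,[.57,.176,.15]),(14.5,0,[.57,.176,.026]),(1.5,0,[.61,-.143,.25]),(1.5,40,[.61,-.143,.15]),(1.5,50,[.58,-.143,.15]),(1.5,0,[.61,-.143,.087]),(1.5,0,[.62,-.03,.087])):
    o=ori(yaw,t,s); d=R.from_rotvec(o).apply([0,1,0]); pos=np.array(g)-.164*d
    q=r.solve_ik(pos,o); print(s,yaw,t,pos.round(3),None if q is None else np.round(q,2))
E
```

```text
[[ 1.  0.  0.]
 [ 0.  0.  1.]
 [ 0. -1.  0.]]
1 14.5 0 [0.57  0.176 0.314] [ 0.44  0.58 -1.09  1.61  0.53  1.28 -0.49]
1 14.5 0 [0.57  0.176 0.19 ] [ 0.39  0.73 -1.01  1.71  0.68  1.1  -0.59]
1 1.5 0 [ 0.61  -0.143  0.414] [ 0.64  0.4  -0.65  1.42  0.24  1.4   0.02]
1 1.5 40 [ 0.505 -0.146  0.276] [ 0.71  0.1  -0.47  2.13 -0.51  0.28  0.73]
1 1.5 50 [ 0.454 -0.146  0.255] None
1 1.5 0 [ 0.61  -0.143  0.251] [ 0.63  0.54 -0.63  1.6   0.34  1.12 -0.05]
1 1.5 0 [ 0.62  -0.03   0.251] [ 0.49  0.54 -0.67  1.61  0.36  1.12 -0.25]
[[-1.  0.  0.]
 [ 0.  0. -1.]
 [-0. -1.  0.]]
-1 14.5 0 [0.57  0.176 0.314] [ 0.52  0.67 -1.24  1.61  0.65  1.34  2.58]
-1 14.5 0 [0.57  0.176 0.19 ] [ 0.51  0.9  -1.25  1.7   0.91  1.24  2.43]
-1 1.5 0 [ 0.61  -0.143  0.414] [-0.64  0.55  1.16  1.49 -0.51  1.43 -2.58]
-1 1.5 40 [ 0.505 -0.146  0.276] [ 0.62  0.09 -0.38  2.14 -0.55  0.28 -2.38]
-1 1.5 50 [ 0.454 -0.146  0.255] None
-1 1.5 0 [ 0.61  -0.143  0.251] [-0.64  0.78  1.16  1.67 -0.76  1.21 -2.42]
-1 1.5 0 [ 0.62  -0.03   0.251] [-0.88  0.9   1.31  1.69 -0.91  1.29 -2.5 ]
```

```bash
python3 - <<'E'
from h import *
def shot(n):
    r.dwell(.15); c=cal('wrist'); im,d=r.get_image('wrist'); save(n,im); np.savez(n+'.npz',im=im,d=d,K=c[0],R=c[1],t=c[2])
    for k in (('cover','tongue') if n[1]=='c' else ('latch_post','slot','seat','sink','chassis')):
        print(n,k,[(np.round(x['pixel'],1).tolist(),round(x['score'],2)) for x in r.landmark_of('wrist',k)][:3])
r.move_pose([.60,-.165,.40],ori(1.5)); shot('wa1')
r.move_pose([.60,-.105,.40],ori(1.5)); shot('wa2')
r.move_pose([.56,.15,.34],ori(14.5)); shot('wc1')
r.move_pose([.57,.20,.34],ori(14.5)); shot('wc2')
print(r.current_t())
E
python3 - <<'E'
import cv2,numpy as np
a=[cv2.imread(f'pics/{n}.png') for n in('wa1','wa2','wc1','wc2')]
cv2.imwrite('pics/w4.png',cv2.resize(np.vstack([np.hstack(a[:2]),np.hstack(a[2:])]),(800,600),interpolation=cv2.INTER_AREA))
E
```

```text
wa1 latch_post [([64.8, 293.1], 0.6)]
wa1 slot [([164.2, 258.0], 0.93)]
wa1 seat [([157.7, 289.9], 0.9), ([36.5, 71.1], 0.16)]
wa1 sink [([167.5, 353.6], 0.79)]
wa1 chassis [([153.5, 290.5], 0.57)]
wa2 latch_post [([134.4, 287.9], 0.96), ([198.4, 286.3], 0.69)]
wa2 slot [([216.2, 256.8], 0.69)]
wa2 seat [([213.3, 286.6], 0.92)]
wa2 sink [([229.1, 344.8], 0.89)]
wa2 chassis [([196.5, 288.4], 0.61)]
wc1 cover [([31.3, 451.1], 0.8), ([239.9, 410.2], 0.58), ([158.5, 276.7], 0.56)]
wc1 tongue [([162.0, 227.8], 0.88), ([263.9, 371.7], 0.73)]
wc2 cover [([199.2, 261.6], 0.82), ([82.9, 424.6], 0.71), ([271.4, 386.2], 0.68)]
wc2 tongue [([46.8, 466.2], 0.87), ([202.5, 213.1], 0.6)]
6.4167
```

View pics/w4.png

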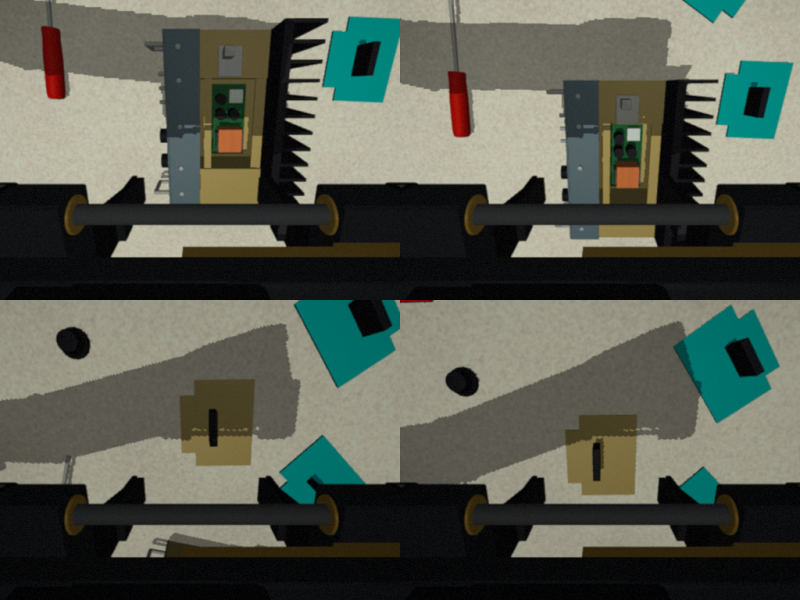

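The wrist frames are clear. In wa1 and wa2 the chassis shows front panel left, heat sink right, and the latch post at about (65, 293) and (134, 288). In wc1 and wc2 the zinc cover sits at about (158, 276) and (199, 262), its tongue to the left (robot side).

```bash
cat > meas.py <<'E'
from h import *
def load(n):
    D=np.load(n+'.npz'); c=(D['K'],D['R'],D['t']); P=cloud(c,D['d']); return D['im'].astype(float),D['d'],c,P
if __name__=='__main__':
  for n in('wa1','wa2'):
    im,d,c,P=load(n); x,y,z=P[...,0],P[...,1],P[...,2]; ok=(d>.1)
    box=ok&(x>.5)&(x<.76)&(y>-.3)&(y<.0); box[225:]=0
    rr=cv2.minAreaRect
    m=box&(z>.068)&(z<.074)&(x<.62); print(n,'lip',m.sum(),rr(P[m][:,:2].astype(np.float32)),np.median(z[m]))
    m=box&(z>.105)&(z<.125); print(' sink',m.sum(),rr(P[m][:,:2].astype(np.float32)),np.median(z[m]))
    m=box&(z>.062)&(z<.0675)&(x>.58)&(x<.67); print(' deck',m.sum(),rr(P[m][:,:2].astype(np.float32)),np.median(z[m]))
    m=box&(z>.090)&(z<.105)&(x<.66); print(' post',m.sum(),rr(P[m][:,:2].astype(np.float32)),np.median(z[m]))
    m=box&(z>.069)&(z<.076)&(x>.60)&(x<.66); print(' slide',m.sum(),rr(P[m][:,:2].astype(np.float32)),np.median(z[m]))
  for n in('wc1','wc2'):
    im,d,c,P=load(n); x,y,z=P[...,0],P[...,1],P[...,2]; ok=(d>.1)
    box=ok&(x>.5)&(x<.65)&(y>.10)&(y<.26); box[220:]=0
    sat=im.max(-1)-im.min(-1); yel=(im[...,0]-im[...,2]>.33*im[...,0])&box
    k,l,st,ce=cv2.connectedComponentsWithStats(yel.astype(np.uint8)); i=1+np.argmax(st[1:,4]); m=l==i
    print(n,'plate',m.sum(),rr(P[m][:,:2].astype(np.float32)),np.median(z[m]), 'table',np.median(z[box&~yel&(z<.01)]))
    m=box&(z>.034)&(z<.045); print(' bartop',m.sum(),rr(P[m][:,:2].astype(np.float32)),np.median(z[m]),P[m].mean(0))
    m=box&(z>.012)&(z<.045); print(' bar',m.sum(),rr(P[m][:,:2].astype(np.float32)))
  # landmark triangulation
  def tri(obs):
    A=[];b=[]
    for n,rw,cl in obs:
        _,_,(K,Rm,t),_=load(n); dd=Rm.T@np.linalg.inv(K)@[cl,rw,1]; dd/=np.linalg.norm(dd); Pm=np.eye(3)-np.outer(dd,dd); A.append(Pm); b.append(Pm@(-Rm.T@t))
    return np.linalg.solve(sum(A),sum(b))
  print('slot',tri([('wa1',164.2,258.0),('wa2',216.2,256.8)]))
  print('seat',tri([('wa1',157.7,289.9),('wa2',213.3,286.6)]))
  print('sink',tri([('wa1',167.5,353.6),('wa2',229.1,344.8)]))
  print('post',tri([('wa1',64.8,293.1),('wa2',134.4,287.9)]))
  print('cover',tri([('wc1',158.5,276.7),('wc2',199.2,261.6)]))
  print('tongue',tri([('wc1',162,227.8),('wc2',202.5,213.1)]))
E
python3 meas.py
```

```text
wa1 lip 8391 ((0.5859917402267456, -0.11993362754583359), (0.07109443098306656, 0.19129817187786102), 1.381017804145813) 0.07031981431659787
 sink 5443 ((0.7060753107070923, -0.10959724336862564), (0.045114822685718536, 0.17713232338428497), 1.484641671180725) 0.11603288283658221
 deck 4204 ((0.6342259049415588, -0.11969739943742752), (0.0749511867761612, 0.1935664266347885), 1.197094440460205) 0.06529328393227524
 post 224 ((0.6286534667015076, -0.051900964230298996), (0.011714943684637547, 0.011666734702885151), 2.2833070755004883) 0.0991832107624043
 slide 978 ((0.6331113576889038, -0.06007523834705353), (0.03023127093911171, 0.03691858425736427), 1.263171672821045) 0.0713534597847703
wa2 lip 5321 ((0.5851795077323914, -0.09042805433273315), (0.07079403847455978, 0.13151074945926666), 1.2041757106781006) 0.07029670785219445
 sink 3205 ((0.7054504752159119, -0.07978636026382446), (0.045414432883262634, 0.11635394394397736), 1.3479093313217163) 0.11602435336267773
 deck 2988 ((0.6321707367897034, -0.09031379967927933), (0.07575380802154541, 0.13545186817646027), 0.042609769850969315
[... 801 characters left out ...]
701233, 0.19433501362800598), (0.09916052967309952, 0.08272906392812729), 14.814566612243652) 0.0042492610668327276 table 0.0002907491902981271
 bartop 299 ((0.5678220987319946, 0.18118563294410706), (0.009987502358853817, 0.030496694147586823), 15.103726387023926) 0.040114187160441434 [0.56768859 0.18180991 0.03998264]
 bar 364 ((0.5677850246429443, 0.18132254481315613), (0.009989755228161812, 0.03078637085855007), 15.029593467712402)
slot [ 0.5998465  -0.14717991  0.06602378]
seat [ 0.63170826 -0.13653718  0.08363765]
sink [ 0.68456304 -0.13824375  0.11990298]
post [ 0.62736306 -0.05216499  0.10205346]
cover [ 0.57908059  0.17431107 -0.01365854]
tongue [ 0.52532326  0.15768362 -0.00843273]
```

```bash
cat > ch.py <<'E'
from meas import *
from numpy import polyfit
def edges(n,ymin):
    im,d,c,P=load(n); x,y,z=P[...,0],P[...,1],P[...,2]; ok=(d>.1); ok[225:]=0
    box=ok&(x>.5)&(x<.77)&(y>ymin)&(y<.0)
    out={}
    lip=box&(z>.0685)&(z<.0725)&(x<.61)&(y<-.085); snk=box&(z>.113)&(z<.119)
    def line(m,f,rows):
        pts=[]
        for v in rows:
            u=np.where(m[v])[0]
            if len(u)<8: continue
            # edge half-pixel beyond
            i=u.max() if f=='max' else u.min(); s=1 if f=='max' else -1
            dx=abs(x[v,u[1]]-x[v,u[0]]); pts.append((y[v,i],x[v,i]+s*dx/2))
        pts=np.array(pts); k=np.polyfit(pts[:,0],pts[:,1],1); res=pts[:,1]-np.polyval(k,pts[:,0]); g=abs(res)<.0015; k=np.polyfit(pts[g,0],pts[g,1],1)
        return np.degrees(-np.arctan(k[0])).round(2), np.polyval(k,-.1435).round(5), g.sum()
    R_=range(0,225)
    print(n,'lip edge(-43)',line(lip,'max',R_),'sink(45)',line(snk,'min',R_),'panel(-89)',line(box&(z>.0685)&(z<.0725)&(x<.61),'min',R_))
    print('  sink top rear',line(snk,'max',R_))
    # y edges via columns
    def col(m,us,f):
        e=[]
        for u in us:
            v=np.where(m[:,u])[0]
            if len(v)>5:
                i=v.min() if f=='top' else v.max(); e.append((x[i,u],y[i,u],v.min()))
        return np.array(e)
    e=col(box&(z>.068)&(z<.0725)&(x<.59)&(x>.56),range(512),'top'); print('  left edge y at x',np.median(e[:,0]),np.median(e[:,1]),len(e))
    e=col(box&(z>.1135)&(z<.119)&(x>.69),range(512),'top'); print('  sink left edge y',np.median(e[:,0]),np.median(e[:,1]),np.max(e[:,1]))
    dk=box&(z>.063)&(z<.067)&(x>.61)&(x<.66)
    # deck rows histogram to find bay edges
    ys=y[dk]; h,b=np.histogram(ys,bins=np.arange(-.27,-.02,.002)); print('  deck y hist',[(round(b[i]*1e3),int(h[i])) for i in range(len(h)) if h[i]>0])
edges('wa1',-.255); edges('wa2',-.19)
E
python3 ch.py
```

```text
wa1 lip edge(-43) (np.float64(1.26), np.float64(0.59692), np.int64(121)) sink(45) (np.float64(1.36), np.float64(0.68485), np.int64(202)) panel(-89) (np.float64(1.38), np.float64(0.55119), np.int64(188))Traceback (most recent call last):
  File "ch.py", line 34, in <module>
    edges('wa1',-.255); edges('wa2',-.19)
    ~~~~~^^^^^^^^^^^^^
  File "ch.py", line 20, in edges
    print('  sink top rear',line(snk,'max',R_))
                            ~~~~^^^^^^^^^^^^^^
  File "ch.py", line 16, in line
    pts=np.array(pts); k=np.polyfit(pts[:,0],pts[:,1],1); res=pts[:,1]-np.polyval(k,pts[:,0]); g=abs(res)<.0015; k=np.polyfit(pts[g,0],pts[g,1],1)
                                                                                                                   ~~~~~~~~~~^^^^^^^^^^^^^^^^^^^^^
    raise TypeError("expected non-empty vector for x")
TypeError: expected non-empty vector for x
```

```bash
sed -i "/sink top rear/d" ch.py; python3 ch.py
```

```text
wa1 lip edge(-43) (np.float64(1.26), np.float64(0.59692), np.int64(121)) sink(45) (np.float64(1.36), np.float64(0.68485), np.int64(202)) panel(-89) (np.float64(1.38), np.float64(0.55119), np.int64(188))
  left edge y at x 0.5748524055236235 -0.024914464879943546 31
  sink left edge y 0.6983703788730125 -0.0215780590068118 -0.020748747274689033
  deck y hist [(-218, 23), (-216, 68), (-214, 76), (-212, 63), (-210, 76), (-208, 73), (-206, 30), (-80, 57), (-78, 40), (-76, 43), (-74, 44), (-72, 42), (-70, 38), (-68, 38), (-66, 37), (-64, 38), (-62, 38), (-60, 43), (-58, 46), (-56, 43), (-54, 40), (-52, 39), (-50, 40), (-48, 48), (-46, 42), (-44, 46), (-42, 56), (-40, 109), (-38, 116), (-36, 113), (-34, 105), (-32, 112), (-30, 119), (-28, 117), (-26, 114), (-24, 70)]
wa2 lip edge(-43) (np.float64(1.11), np.float64(0.59727), np.int64(62)) sink(45) (np.float64(1.39), np.float64(0.68482), np.int64(123)) panel(-89) (np.float64(1.4), np.float64(0.55122), np.int64(122))
  left edge y at x 0.5746917090170572 -0.024944801106075103 30
  sink left edge y 0.7004538678552663 -0.021934227248876628 -0.02136390420391852
  deck y hist [(-80, 26), (-78, 35), (-76, 31), (-74, 26), (-72, 36), (-70, 36), (-68, 36), (-66, 36), (-64, 36), (-62, 36), (-60, 38), (-58, 34), (-56, 30), (-54, 34), (-52, 35), (-50, 34), (-48, 35), (-46, 37), (-44, 36), (-42, 92), (-40, 96), (-38, 98), (-36, 95), (-34, 93), (-32, 97), (-30, 97), (-28, 97), (-26, 95), (-24, 57)]
```

```bash
cat > plan.py <<'E'
import numpy as np
def tf(p,ox,oz,th):
    c,s=np.cos(th),np.sin(th); p=np.atleast_2d(p); return np.c_[ox+p[:,0]*c-p[:,1]*s, oz+p[:,0]*s+p[:,1]*c]
def sd_rect(q,x0,x1,z0,z1): # signed dist of points to rect (pos outside)
    dx=np.maximum(x0-q[:,0],q[:,0]-x1); dz=np.maximum(z0-q[:,1],q[:,1]-z1)
    return np.where((dx>0)&(dz>0),np.hypot(dx,dz),np.maximum(dx,dz))
xs=np.arange(-50,50.1,2)
plate=np.r_[np.c_[xs,0*xs],np.c_[xs,0*xs+4],[[-50,2],[50,2]]]
xw=np.arange(-30,50.1,2); wide=np.r_[np.c_[xw,0*xw],np.c_[xw,0*xw+4],[[-30,2]]]
def clear(ox,oz,th,withbars=True):
    q=tf(plate,ox,oz,th); w=tf(wide,ox,oz,th)
    # corners of obstacles vs the plate, in plate frame, too
    c,s=np.cos(th),np.sin(th)
    def inv(P): P=np.atleast_2d(P)-[ox,oz]; return np.c_[P[:,0]*c+P[:,1]*s,-P[:,0]*s+P[:,1]*c]
    cs=[sd_rect(q,-89,-43,67,70), sd_rect(w,-65,-43,40,67), sd_rect(q,45,89,-9,116), sd_rect(q,-100,-86,0,70),
        sd_rect(inv([[-43,67],[-43,70]]),-50,50,0,4), sd_rect(inv([[-43,67],[-43,40]]),-30,50,0,4)]
    cs+=[sd_rect(inv([[45,116]]),-50,50,0,4)]
    if withbars: cs+=[sd_rect(q,-37,-27,-9,61),sd_rect(q,31,45,-9,61),sd_rect(inv([[-37,61],[-27,61],[31,61]]),-50,50,0,4)]
    return min(x.min() for x in cs)
def under(ox,oz,th): # tongue tip top corner under lip
    q=tf([[-50,4]],ox,oz,th)[0]; return -43-q[0], 67-q[1]
if __name__=='__main__':
    for deg in (45,42,40,38,35,30,25,20,15,10,7,5,3,1,0):
        th=np.radians(deg); best=None
        for ox in np.arange(-25,15,.5):
            for oz in np.arange(55,110,.5):
                u=under(ox,oz,th)
                if u[0]<3 or u[1]<0: continue
                k=clear(ox,oz,th)
                if best is None or k>best[0]+1e-6: best=(k,ox,oz,u)
        print(deg,best)
E
python3 plan.py
```

```text
45 (np.float64(2.1213203435596473), np.float64(-16.5), np.float64(84.5), (np.float64(11.68376618407357), np.float64(15.026911934581179)))
42 (np.float64(2.221927890702098), np.float64(-12.0), np.float64(86.5), (np.float64(8.833763699305152), np.float64(10.983951016033338)))
40 (np.float64(2.225747783381678), np.float64(-6.5), np.float64(89.5), (np.float64(4.373372594695063), np.float64(6.575202711851048)))
38 (np.float64(2.203223613628019), np.float64(-10.5), np.float64(84.5), (np.float64(9.36318358163873), np.float64(10.131030751856024)))
35 (np.float64(2.1664177809726564), np.float64(-11.5), np.float64(81.5), (np.float64(11.751907959853767), np.float64(10.90221364039634)))
30 (np.float64(2.088457268119898), np.float64(-10.0), np.float64(79.0), (np.float64(12.301270189221938), np.float64(9.535898384862243)))
25 (np.float64(1.9726146076805158), np.float64(-9.5), np.float64(76.0), (np.float64(13.505862398795294), np.float64(8.505681938888372)))
20 (np.float64(1.827573603379463), np.float64(-8.0), np.float64(73.5), (np.float64(13.3527116125981), np.float64(6.842236683139802)))
15 (np.f
[... 204 characters left out ...]
float64(15.434980361278122), np.float64(4.243177871297689)))
7 (np.float64(1.318907842524057), np.float64(-7.5), np.float64(66.0), (np.float64(14.614784955686694), np.float64(3.1232825636920865)))
5 (np.float64(1.2358926417805964), np.float64(-11.5), np.float64(64.5), (np.float64(18.658357875577913), np.float64(2.8730083450159185)))
3 (np.float64(1.143785993293739), np.float64(-11.5), np.float64(63.5), (np.float64(18.64082056270047), np.float64(2.122279673128901)))
1 (np.float64(1.0490654309781915), np.float64(-11.5), np.float64(62.5), (np.float64(18.562194383568702), np.float64(1.373229541238615)))
0 (np.float64(1.0), np.float64(-12.0), np.float64(62.0), (np.float64(19.0), np.float64(1.0)))
```

```bash
python3 - <<'E'
from h import *
o=ori(15.1); 
r.command_gripper(.045)
r.move_pose([.5694,.1750,.164+.080],o)
print('stop',r.line_to([.5694,.1750,.164+.026],v=.12,stop_force=10))
r.command_gripper(0.0)
print('w',r.current_gripper_width(),r.current_ee_pos(),r.current_ft_force())
r.line_to([.5694,.1750,.164+.13],v=.15)
r.dwell(.2); c=cal('wrist'); im,d=r.get_image('wrist'); save('held',im); np.savez('held.npz',im=im,d=d,K=c[0],R=c[1],t=c[2])
print('w',r.current_gripper_width(),r.current_ee_pos(),R.from_rotvec(r.current_ee_rot()).as_matrix().round(4),r.current_ft_force(),r.current_ft_torque(),r.current_t())
E
```

```text
stop False
w 0.009561166505705574 [0.56945734 0.17496937 0.19009129] [-0.13709016 -0.62762689  1.42603911]
w 0.010012825163833028 [0.56922449 0.17495501 0.29319229] [[ 9.654e-01 -1.300e-03 -2.607e-01]
 [ 2.607e-01 -2.000e-04  9.654e-01]
 [-1.300e-03 -1.000e+00  2.000e-04]] [-0.61856294 -0.5705113  -1.04145839] [-0.07120576 -0.14617883  0.00779642] 10.2417
```

View pics/held.png

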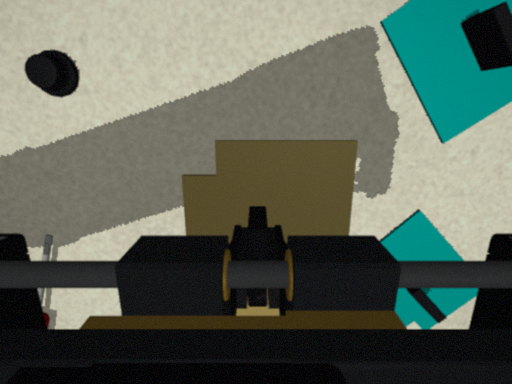

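The cover is held: the plate shows at rows 140–235, its +y edge at row 140 and its plain edge at col 356. Next, its pose in the hand.

```bash
cat > inhand.py <<'E'
from meas import *
def inhand(n,pos,rot):
    im,d,c,P=load(n); q=R.from_rotvec(rot) if np.ndim(rot)==1 else R.from_matrix(rot)
    Q=(q.inv().apply((P-np.array(pos)).reshape(-1,3))).reshape(P.shape)  # tool frame
    # to cover-like axes: X=tool x, Y=tool z, Z=-tool y
    C=np.stack([Q[...,0],Q[...,2],-Q[...,1]],-1)
    g=(d>.1)&(abs(C[...,0])<.1)&(C[...,1]>.028)&(C[...,1]<.1)&(C[...,2]<-.164-.010)&(C[...,2]>-.164-.035)
    g[232:]=0
    p=C[g]; A=np.c_[p[:,:2],np.ones(len(p))]; k=np.linalg.lstsq(A,p[:,2],rcond=None)[0]
    res=p[:,2]-A@k; gi=abs(res)<.002; k=np.linalg.lstsq(A[gi],p[gi,2],rcond=None)[0]
    print('pts',len(p),'plane slopes deg x,y',np.degrees(np.arctan(k[:2])).round(2),'top z at bar',k[2],'resid',res[gi].std())
    m=g.copy(); pts=C
    rows=[v for v in range(384) if m[v].sum()>60]; px=.5*abs(C[rows[5],250,0]-C[rows[5],249,0])
    def fit(a,b):
        a,b=np.array(a),np.array(b); kk=np.polyfit(a,b,1); rs=b-np.polyval(kk,a); gg=abs(rs)<.0015; return np.polyfit(a[gg],b[gg],1)
    e=[(C[v,np.where(m[v])[0].max()]) for v in rows]; e=np.array(e); f=fit(e[:,1],e[:,0]); print('plain edge x at Y=0:',f[1]+px,'yaw',-np.degrees(f[0]))
    e=[(C[v,np.where(m[v])[0].min()]) for v in rows]; e=np.array(e); s=e[(e[:,1]<.038)]; print('tongue tip x',np.median(s[:,0])-px,len(s)); s=e[e[:,1]>.044]; print('shoulder x',np.median(s[:,0])-px,len(s))
    cols=[u for u in range(512) if m[:,u].sum()>40]; e=np.array([C[np.where(m[:,u])[0].min(),u] for u in cols]); s=e[e[:,0]>-.02]; f=fit(s[:,0],s[:,1]); print('+y edge Y at X=0',f[1]+px,'yaw',np.degrees(f[0]))
    s=e[e[:,0]<-.04]; print('tongue side Y',np.median(s[:,1])+px,len(s))
if __name__=='__main__':
    inhand('held',[0.56922449,0.17495501,0.29319229],np.array([[.9654,-.0013,-.2607],[.2607,-.0002,.9654],[-.0013,-1,.0002]]))
E
python3 inhand.py
```

```text
pts 8345 plane slopes deg x,y [-0.05 -0.07] top z at bar -0.18596980622913328 resid 0.0006406230151009509
plain edge x at Y=0: 0.05554891297958854 yaw -0.0018370524480516004
tongue tip x -0.044388612314143434 17
shoulder x -0.024378412609035366 28
+y edge Y at X=0 0.0596685823258141 yaw -0.04916810931894847
tongue side Y nan 0
  return _methods._mean(a, axis=axis, dtype=dtype,
  ret = ret.dtype.type(ret / rcount)
```

```bash
cat > path.py <<'E'
from h import *
from plan import clear,under
CX,CY,YAW=.6400,-.1431,1.37
OFF=np.array([.0056,-.0003,-.190])
Rc=R.from_euler('z',YAW,degrees=True)
def tcp(ox,oz,deg,oy=0.,dz=0.):
    Rcov=Rc*R.from_euler('y',-deg,degrees=True)
    o=np.array([CX,CY,0])+Rc.apply([ox/1e3,oy/1e3,oz/1e3])
    return o-Rcov.apply(OFF)+[0,0,dz],(Rcov*B(1)).as_rotvec()
def bestz(ox,deg):
    zz=np.arange(55,115,.1); k=[clear(ox,z,np.radians(deg)) if min(under(ox,z,np.radians(deg)))>0 else -9 for z in zz]; i=int(np.argmax(k)); return zz[i],k[i]
T0=40; OX0=-9.5
def swing():
    W=[]
    for deg in (40,36,32,28,24,20,16,12,8,5,2.5,0):
        ox=OX0+ (-9.-OX0)*(1-deg/40); z,k=bestz(ox,deg); W.append((ox,z,deg,k))
    return W
def out(a): # pre-insertion, a mm back out along plate
    z,_=bestz(OX0,T0); th=np.radians(T0); return OX0+a*np.cos(th), z+a*np.sin(th), T0
if __name__=='__main__':
    for w in swing(): print(np.round(w,2), np.round(under(*w[:2],np.radians(w[2])),1))
    for a in (0,5,10,15,20,25,30): o=out(a); print(a,np.round(o,1),clear(o[0],o[1],np.radians(T0)))
    def ik(p): q=r.solve_ik(*p); return None if q is None else np.round(q,2)
    print(ik(tcp(*out(30),dz=.08)),tcp(*out(30),dz=.08)[0]); print(ik(tcp(*out(30))))
    for w in swing(): print(w[2],ik(tcp(*w[:3])),tcp(*w[:3])[0].round(3))
E
python3 path.py
```

```text
[-9.5  87.   40.    2.21] [7.4 9.1]
[-9.45 83.7  36.    2.17] [9.3 9.5]
[-9.4 80.8 32.   2.1] [10.9  9.3]
[-9.35 78.   28.    2.03] [12.4  8.9]
[-9.3  75.5  24.    1.94] [13.6  8.2]
[-9.25 73.1  20.    1.81] [14.6  7.2]
[-9.2  70.8  16.    1.66] [15.4  6.1]
[-9.15 68.5  12.    1.55] [15.9  5. ]
[-9.1  66.3   8.    1.37] [16.2  3.7]
[-9.06 64.7   5.    1.25] [16.2  2.7]
[-9.03 63.4   2.5   1.08] [16.2  1.8]
[-9. 62.  0.  1.] [16.  1.]
0 [-9.5 87.  40. ] 2.212496062119156
5 [-5.7 90.2 40. ] 2.212496062119154
10 [-1.8 93.4 40. ] 2.2124960621191576
15 [ 2.  96.6 40. ] 3.502433660971576
20 [ 5.8 99.9 40. ] 6.716371709404271
25 [  9.7 103.1  40. ] 9.93030975783698
30 [ 13.5 106.3  40. ] 12.816635877466371
[ 0.82  0.08 -0.59  2.03 -0.34  0.39  0.54] [ 0.52708695 -0.14550029  0.32823246]
[ 1.03  0.26 -0.85  2.09  0.06  0.2   0.24]
40 [ 1.1   0.27 -0.9   2.15  0.06  0.15  0.26] [ 0.504 -0.146  0.229]
36 [ 0.99  0.26 -0.8   2.1   0.08  0.25  0.22] [ 0.514 -0.146  0.234]
32 [ 0.93  0.27 -0.76  2.05  0.14  0.35  0.14] [ 0.525 -0.146  0.239]
28 [ 0.89  0.3  -0.75  2.    0.2   0.45  0.08] [ 0.537 -0.145  0.243]
24 [ 0.86  0.33 -0.73  1.94  0.25  0.55  0.04] [ 0.548 -0.145  0.247]
20 [ 0.82  0.36 -0.72  1.88  0.28  0.65  0.01] [ 0.561 -0.145  0.25 ]
16 [ 0.78  0.4  -0.7   1.82  0.3   0.75 -0.02] [ 0.573 -0.144  0.252]
12 [ 0.74  0.44 -0.68  1.75  0.32  0.85 -0.03] [ 0.586 -0.144  0.253]
8 [ 0.7   0.48 -0.66  1.69  0.33  0.95 -0.04] [ 0.599 -0.144  0.254]
5 [ 0.67  0.51 -0.65  1.64  0.34  1.02 -0.05] [ 0.609 -0.144  0.253]
2.5 [ 0.64  0.54 -0.64  1.6   0.35  1.08 -0.06] [ 0.617 -0.143  0.253]
0 [ 0.62  0.57 -0.62  1.55  0.35  1.13 -0.06] [ 0.625 -0.143  0.252]
```

```bash
python3 - <<'E'
from path import *
p,o=tcp(*out(30),dz=.08)
r.move_pose([.52,.05,.36],ori(8,20)); r.move_pose(p,o)
p,o=tcp(*out(25)); r.line_to(p,v=.12,orientation=o); r.dwell(.3)
a=np.array(r.current_ee_pos()); print('err mm',(a-p)*1e3,'rot err deg',np.degrees((R.from_rotvec(r.current_ee_rot())*R.from_rotvec(o).inv()).as_rotvec()),r.current_ft_force(),r.current_gripper_width())
for n in('scene','wrist'):
    c=cal(n); im,d=r.get_image(n); np.savez('pre_'+n+'.npz',im=im,d=d,K=c[0],R=c[1],t=c[2]); save('pre_'+n,im if n=='wrist' else cv2.resize(im[140:260,130:300],None,fx=4,fy=4,interpolation=cv2.INTER_CUBIC))
print(r.current_t())
E
```

```text
err mm [ 0.14444334 -0.06925628  0.50800905] rot err deg [-0.02978671 -0.04253573 -0.00439406] [ 0.39129625  0.37960489 -0.41187304] 0.009592316350011565
12.9417
```

View pics/pre_scene.png

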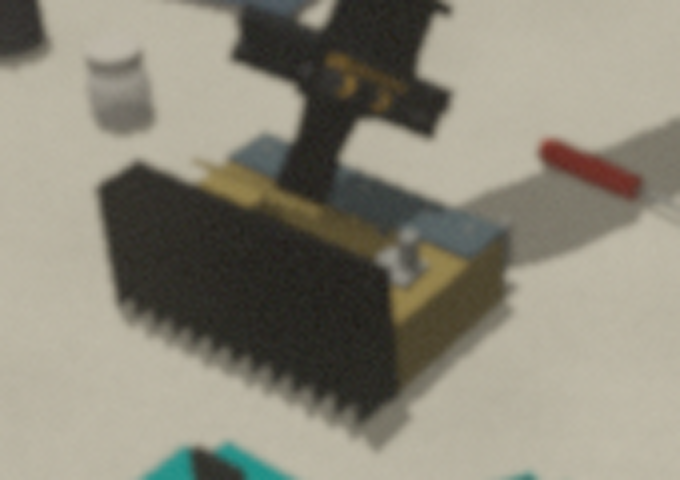

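View pics/pre_wrist.png

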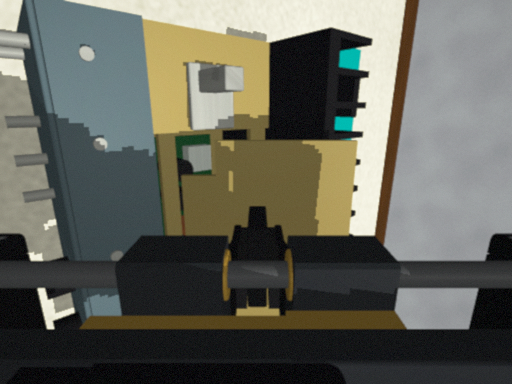

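The cover is held tilted above the bay with its tongue edge near wrist col 183 and the lip edge at about col 160. I'll check this view against the model before inserting.

```bash
python3 - <<'E'
from path import *
from inhand import inhand
from meas import load
p,o=tcp(*out(25)); p=p+np.array([.14,-.07,.5])*1e-3
inhand('pre_wrist',p,o)
im,d,c,P=load('pre_wrist'); Q=Rc.inv().apply((P-[CX,CY,0]).reshape(-1,3)).reshape(P.shape)
g=(d>.1)&(Q[...,2]>.066)&(Q[...,2]<.074)&(Q[...,0]<-.035)&(Q[...,1]<.1)&(Q[...,1]>0); g[230:]=0
e=[]
for v in range(0,230):
    u=np.where(g[v])[0]
    if len(u)>20: e.append(Q[v,u.max()])
e=np.array(e); print('lip edge x',np.median(e[:,0]),'z',np.median(Q[...,2][g]), len(e))
g=(d>.1)&(Q[...,2]>.062)&(Q[...,2]<.068)&(Q[...,1]>.06)&(Q[...,1]<.125)&(Q[...,0]>-.04)&(Q[...,0]<.04); g[200:]=0
print('deck z',np.median(Q[...,2][g]),g.sum())
e=[]
for u in range(512):
    v=np.where(g[:,u])[0]
    if len(v)>20: e.append((Q[v.max(),u,1],Q[v.min(),u,1]))
print('bay edge y, deck outer y',np.median(e,axis=0))
g=(d>.1)&(Q[...,2]>.094)&(Q[...,2]<.104)&(Q[...,1]>.06)&(Q[...,0]<.03); print('post',np.median(Q[g],axis=0),g.sum())
E
```

```text
pts 16624 plane slopes deg x,y [ 0.14 -1.32] top z at bar -0.18487319602527 resid 0.0008364238151327019
plain edge x at Y=0: 0.11159051417284156 yaw 87.0057449612465
tongue tip x -0.06614542765233955 13
shoulder x -0.06593952220816865 97
+y edge Y at X=0 0.05970482694372733 yaw -0.2394078142878203
tongue side Y 0.1000522195744957 57
lip edge x -0.04310122306320508 z 0.07031089598603031 179
deck z 0.06534839034945053 8199
bay edge y, deck outer y [0.06350397 0.11991157]
post [-0.01133126  0.09147388  0.09907351] 605
```

```bash
python3 - <<'E'
from path import *
corr=np.array([0,0,-.0004])
p,o=tcp(*out(0)); print('ins',r.line_to(p+corr,v=.04,orientation=o,stop_force=12)); a=np.array(r.current_ee_pos()); print((a-p)*1e3,r.current_ft_force())
for w in swing()[1:-1]:
    p,o=tcp(*w[:3]); s=r.line_to(p+corr,v=.05,orientation=o,stop_force=15)
    a=np.array(r.current_ee_pos()); print(w[2],s,((a-p)*1e3).round(2),np.round(r.current_ft_force(),1),np.round(r.current_ft_torque(),2))
    if s: break
c=cal('wrist'); im,d=r.get_image('wrist'); save('sw',im); np.savez('sw.npz',im=im,d=d,K=c[0],R=c[1],t=c[2]); print(r.current_t(),r.current_gripper_width())
E
```

```text
ins False
[ 0.12636328 -0.14488212 -0.23557723] [-0.26453236  0.0637045  -1.77476854]
36 False [ 0.41  0.66 -0.17] [ 0.4  0.7 -0.8] [-0.08  0.8  -0.03]
32 False [-0.16  0.25 -0.7 ] [-0.6  0.7 -1.5] [-0.04  0.72 -0.01]
28 False [-0.28  0.12 -0.77] [-0.3 -0.2 -1.9] [-0.05  0.63 -0.03]
24 False [-0.33  0.1  -0.76] [-0.   0.7 -1.8] [-0.03  0.55 -0.01]
20 False [-0.3   0.06 -0.75] [ 0.3  0.  -0.5] [0.03 0.38 0.03]
16 False [-0.31  0.03 -0.73] [-0.  -0.8 -1.3] [-0.06  0.35 -0.01]
12 False [-0.28 -0.   -0.69] [ 0.5  0.7 -0.6] [-0.02  0.28 -0.01]
8 False [-0.24  0.05 -0.64] [-0.5 -0.1 -1.3] [ 0.01  0.09 -0.01]
5 False [-0.21  0.03 -0.59] [ 0.  -0.2 -1.2] [-0.    0.09 -0.03]
2.5 False [-0.17  0.05 -0.56] [-0.2  0.2 -0.8] [ 0.01 -0.03 -0.  ]
17.625 0.009693526100250495
```

View pics/sw.png

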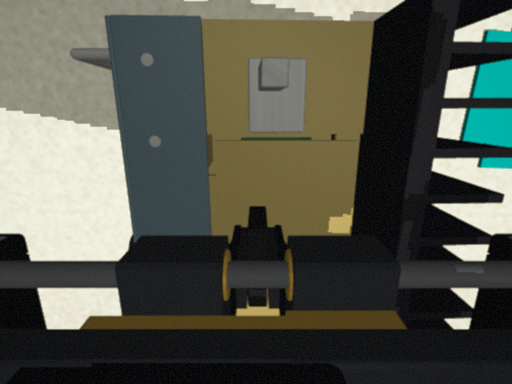

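The tongue is under the lip (plate left edge runs under it near col 212) and the cover is nearly level. Now I'll seat it.

```bash
python3 - <<'E'
from path import *
p,o=tcp(-9,61.8,0); print(r.line_to(p,v=.04,orientation=o,stop_force=15)); print(r.current_ft_force())
p,o=tcp(-9,59.5,0); print('press',r.line_to(p,v=.02,orientation=o,stop_force=8))
a=np.array(r.current_ee_pos()); print('oz now', (a[2]-.190)*1e3, r.current_ft_force(),r.current_ft_torque())
r.command_gripper(.03); r.dwell(.2)
a=np.array(r.current_ee_pos()); up=a+[0,0,.10]; r.line_to(up,v=.15)
r.line_to(up+[-.02,-.01,.03],v=.15);r.dwell(.2)
c=cal('wrist'); im,d=r.get_image('wrist'); save('seat',im); np.savez('seat.npz',im=im,d=d,K=c[0],R=c[1],t=c[2]); print(r.current_t())
from meas import load
im,d,c,P=load('seat'); Q=Rc.inv().apply((P-[CX,CY,0]).reshape(-1,3)).reshape(P.shape)
for x in (-.03,-.015,0,.02,.035):
    print(x,[(y, round(float(np.median(Q[...,2][g]))*1e3,2)) if g.sum()>3 else None for y in (-.05,-.03,0,.03,.05,.058,.075) for g in [(d>.1)&(abs(Q[...,0]-x)<.004)&(abs(Q[...,1]-y)<.004)&(Q[...,2]<.08)&(Q[...,2]>.03)]])
E
```

```text
False
[ 0.21385555 -0.82542029 -1.25216385]
press True
oz now 61.03567747986954 [-0.30202021 -0.54012146  3.81968284] [-0.00662278  0.11898718 -0.02369663]
20.5417
-0.03 [(-0.05, 65.16), (-0.03, 65.21), (0, 65.26), (0.03, 65.39), (0.05, 65.32), (0.058, 65.28), (0.075, 65.51)]
-0.015 [(-0.05, 65.21), (-0.03, 65.63), None, (0.03, 65.14), (0.05, 65.4), (0.058, 65.45), (0.075, 71.34)]
0 [(-0.05, 65.1), (-0.03, 65.41), (0, 65.38), (0.03, 65.37), (0.05, 65.24), (0.058, 65.2), (0.075, 71.5)]
0.02 [(-0.05, 65.23), (-0.03, 65.22), (0, 64.96), (0.03, 65.47), (0.05, 65.34), (0.058, 65.05), (0.075, 65.37)]
0.035 [(-0.05, 65.18), (-0.03, 65.39), (0, 65.32), (0.03, 65.18), (0.05, 65.21), (0.058, 64.87), (0.075, 65.38)]
```

View pics/seat.png

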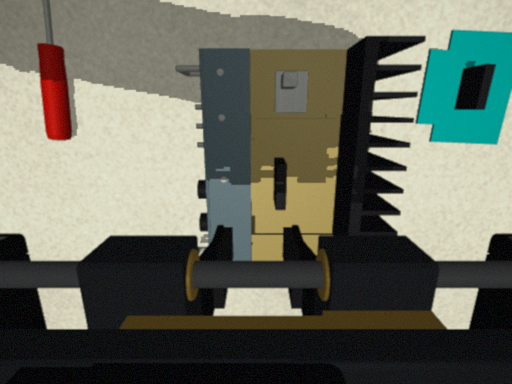

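The cover lies home: plate at z 64.9–65.6 mm everywhere, deck 65.4. The latch post is at about (80, 290) in the picture. Next, push the latch with closed fingers.

```bash
python3 - <<'E'
from path import *
o=(Rc*B(1)).as_rotvec()
def g(y,z,x=-9): return np.array([CX,CY,0])+Rc.apply([x/1e3,y/1e3,0])+[0,0,.182+z/1e3]
r.command_gripper(0.0)
r.move_pose(g(117,130),o)
print(r.line_to(g(117,79),v=.12,stop_force=8), r.current_ft_force())
s=r.line_to(g(86,79),v=.03,stop_force=12)
a=np.array(r.current_ee_pos()); y=Rc.inv().apply(a-[CX,CY,0])[1]*1e3
print('stop',s,'y',y,r.current_ft_force())
b=a+Rc.apply([0,.02,0]); r.line_to(b,v=.1); r.line_to(b+[0,0,.08],v=.15); r.line_to(g(60,215,-20),v=.2)
r.dwell(.2)
c=cal('wrist'); im,d=r.get_image('wrist'); save('latch',im); np.savez('latch.npz',im=im,d=d,K=c[0],R=c[1],t=c[2]); print(r.current_t())
from meas import load
im,d,c,P=load('latch'); Q=Rc.inv().apply((P-[CX,CY,0]).reshape(-1,3)).reshape(P.shape)
m=(d>.1)&(Q[...,2]>.095)&(Q[...,2]<.103)&(Q[...,1]>.05)&(Q[...,0]<.03)&(Q[...,1]<.11); m[235:]=0; print('post',Q[m].mean(0)*1e3,m.sum())
m=(d>.1)&(Q[...,2]>.069)&(Q[...,2]<.074)&(Q[...,1]>.03)&(abs(Q[...,0]+.009)<.02)&(Q[...,1]<.11); m[235:]=0; print('slide lead y',np.percentile(Q[m][:,1],[1,99])*1e3)
E
```

```text
False [ 0.28579341  0.94796198 -0.85030269]
stop True y 94.19798823743326 [1.17356441 1.94450429 0.75189648]
25.1583
post [-8.96988687 77.76711264 99.11583244] 162
slide lead y [50.66589135 87.5072739 ]
```

View pics/latch.png

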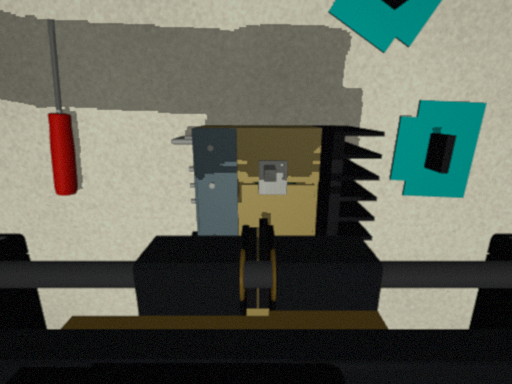

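The latch post moved from 91.7 to 77.8 mm. 77.0 is fully closed, so I'll push again harder to make sure it is at its stop.

```bash
python3 - <<'E'
from path import *
o=(Rc*B(1)).as_rotvec()
def g(y,z,x=-9): return np.array([CX,CY,0])+Rc.apply([x/1e3,y/1e3,0])+[0,0,.182+z/1e3]
Y=lambda: Rc.inv().apply(np.array(r.current_ee_pos())-[CX,CY,0])[1]*1e3
r.line_to(g(112,150),v=.2,orientation=o); r.line_to(g(112,79),v=.12); r.line_to(g(98,79),v=.08)
s=r.line_to(g(84,79),v=.015,stop_force=25)
print('stop',s,'y',Y(),r.current_ft_force()); 
b=np.array(r.current_ee_pos())+Rc.apply([0,.018,0]); r.line_to(b,v=.1); r.line_to(b+[0,0,.08],v=.15); r.line_to(g(60,200,-20),v=.2); r.dwell(.2)
from meas import load
for n in('wrist','scene','top'):
    c=cal(n); im,d=r.get_image(n); save('fin_'+n,im if n!='scene' else cv2.resize(im[140:260,130:300],None,fx=4,fy=4,interpolation=cv2.INTER_CUBIC)); np.savez('fin_'+n+'.npz',im=im,d=d,K=c[0],R=c[1],t=c[2])
im,d,c,P=load('fin_wrist'); Q=Rc.inv().apply((P-[CX,CY,0]).reshape(-1,3)).reshape(P.shape)
m=(d>.1)&(Q[...,2]>.095)&(Q[...,2]<.103)&(Q[...,1]>.05)&(Q[...,0]<.03)&(Q[...,1]<.11); m[235:]=0; print('post',Q[m].mean(0)*1e3,m.sum())
m=(d>.1)&(Q[...,2]>.069)&(Q[...,2]<.074)&(Q[...,1]>.03)&(abs(Q[...,0]+.009)<.02)&(Q[...,1]<.11); m[235:]=0; print('slide lead y',np.percentile(Q[m][:,1],[1,99])*1e3)
for x in (-.03,0,.02,.035): print(x,[(y,round(float(np.median(Q[...,2][k]))*1e3,1)) for y in (0,.03,.045,.075) for k in [(d>.1)&(abs(Q[...,0]-x)<.004)&(abs(Q[...,1]-y)<.004)&(Q[...,2]<.08)&(Q[...,2]>.03)] if k.sum()>3])
print(r.current_t())
E
```

```text
stop True y 92.82385360915012 [1.09599258 1.86635914 2.20506857]
post [-8.88240611 77.82456859 99.02997534] 179
slide lead y [50.78126297 87.34134646]
-0.03 [(0.03, 64.9), (0.045, 65.3), (0.075, 65.0)]
0 [(0.03, 65.4), (0.045, 65.3), (0.075, 71.5)]
0.02 [(0.03, 65.1), (0.045, 65.2), (0.075, 65.3)]
0.035 [(0.03, 65.4), (0.045, 65.2), (0.075, 65.5)]
29.5167
```

View pics/fin_scene.png

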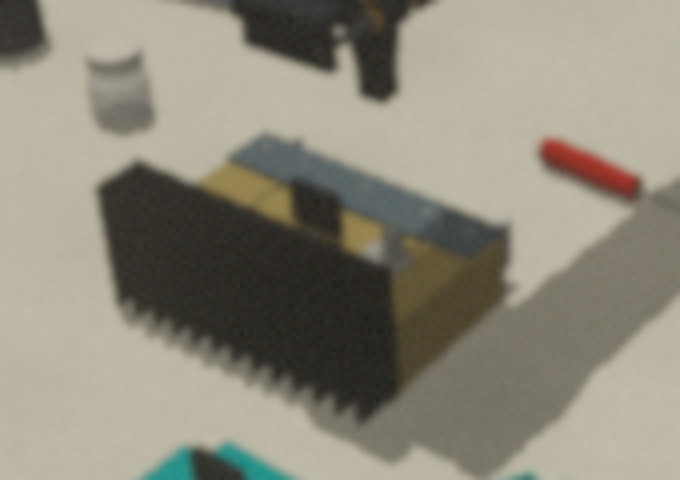

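View pics/fin_top.png

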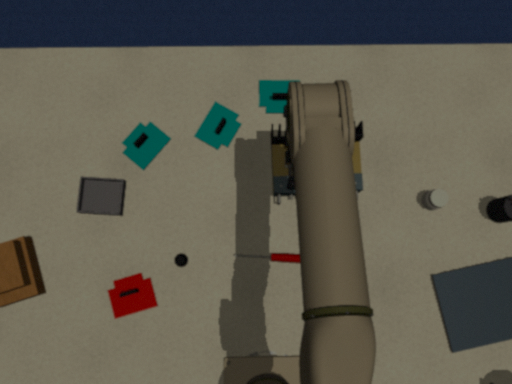

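The 25 N push did not move the post, so the latch is at its stop. The cover is flush, the hand is clear, and every other item is in the same pixel place as at the start.

```bash
python3 -c "
from rig import r
print(r.current_ft_force(),r.current_t()); print(r.sign_off())"
```

```text
[-0.15893477  0.65582283 -0.48199203] 29.5167
the job is handed in; nothing more can be done
None
```

The cover is seated flush in the bay with its tongue under the front lip, the latch is closed over its edge, and I handed the job in at 29.5 s. I gripped the zinc-coloured cover by its bar, inserted it at a 40° tilt and swung it down with no contact forces. I pressed it until it touched down (8 N trigger), released it, and then pushed the latch shut with closed fingers.

- **Cover:** its top measured 64.9–65.6 mm all over after seating, against about 65.4 mm for the deck. After latching, the parts still in view read 64.9–65.4 mm.
- **Latch:** the post measured 77.8 mm against a nominal 77.0 mm for fully closed. A second push with twice the force trigger (25 N) did not move it, so I take the 0.8 mm as measurement error and the latch as at its end stop.
- **Bystanders:** in the last top picture the look-alikes, tray, dial and jar were where they started. The arm hid part of the screwdriver and one turquoise look-alike there. What showed of both was in place.

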